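Gauge the gearbox and present the rod for reading

TASK

Take the gauge rod out of its holder, push it into the inclined guide tube of the gearbox until its collar stops on the mouth of the tube, and draw it fully out again. Then bring it over the drip tray and finish still holding it there in the gripper: rod level, its tip over the tray and between 6 and 25 cm above the bench, steady, touching nothing else. Leave the V-block, the spring and the loose bolt where they lie.

Things in the scene. Friction and masses are not known exactly. Their poses are not given: they have to be found in the camera images.
- gauge_rod: loose rod, 0.1 kg, 175 mm: steel rod 8 mm thick, collar, black handle. Origin: centre of the collar's stop face. x along the rod to the tapered tip at +95 mm; collar 29 mm across, x -8 to 0; handle x -80 to -8 mm, 16 mm along y, 20 along z. Starts in the holder's socket, collar on the rim, x sloping 45 deg down and away from the robot, y level; draw it out along its -x (up, back)
- rod_tip (a point): the tip of the gauge rod, on its axis
- rod_grip (a point): middle of the handle, on the axis, 44 mm behind the collar's stop face: grip here across the 16 mm width (y), e.g. with the gripper straight down, the rod then sloping in the jaws
- rod_holder: fixed dark steel foot 90 x 70 mm with two posts and a short aluminium socket inclined at 45 degrees. Origin on the bench below the centre of the socket's rim; x is the horizontal direction in which the rod's tip points; rim centre 95 mm above the bench; socket 45 mm long, bore 10.4 mm, open at both ends
- gearbox: fixed grey gear reducer, 110 x 124 mm foot, 98 mm high (breather to 106), the guide tube rising from its front towards the robot. Origin: centre of its underside; x points from front to back, z up
- guide_tube: fixed steel tube at 45 deg on the gearbox's front. Origin: centre of the mouth, 112 mm in front of the gearbox's origin, 116 mm above the bench. z along the bore out of the mouth (up, towards the robot), y level. Bore 12 mm, flared to 23 mm at the mouth, rim 31 mm across, 105 mm deep: the collar stops on the rim (rod origin at tube origin, rod x = -z) before the tip meets the bottom
- drip_tray: fixed shallow dark steel tray 140 (x) x 130 (y) x 18 mm high with 4 mm walls. Origin: centre of its underside on the bench. The holder and the tray may change sides
- vee_block: loose hardened steel V-block, 60 x 50 mm, 34 mm high: leave alone
- coil_spring: loose small dark coil spring lying down, 22 x 42 x 22 mm, long along its y: leave alone
- loose_bolt: loose dark hex bolt lying flat, 22 x 69 x 26 mm, long along its y: leave alone

How it is judged:
By the outcome, as a careful person would: the job done as asked, in the order asked, and still so for the second after the job is handed in, while the arm keeps its last pose, push and grip.
It also fails if it takes over 56 s, if anything falls off the work surface, if the arm or the gripper's body presses on something with over 40 N, if the wrist force passes 120 N, or if a joint passes its speed limit or range.

ROBOT

A 6-joint arm with a two-finger parallel gripper is mounted at the origin on a cart in front of the work surface, level with it; the furniture and walls round the work are solid. World frame = base frame: x ahead of the robot, y to its left, z up, the work surface at z = 0. Lengths are in m, angles in rad, forces in N, time in s.
With the tool pointing down it reaches from about 0.3 to 0.875 m from the base axis. Payload 6.4 kg.
Tool frame: the origin (TCP) lies on the front face of the gripper's body, between the roots of the fingers; the fingertips stand 73 mm ahead of it and the grasp point (between the pads) lies ctrl.pinch_z ahead of it (ctrl.pinch_z is the distance from the TCP to the grasp point, in m); z points along the fingers, x is the direction in which the jaws open and shut, and the axes are right-handed (so a half turn about z gives the same grasp; the last joint's range is limited). The gripper opens to 85 mm and grips with 20 to 120 N. Pads are 22 mm wide; open, the fingers measure 114 mm over their backs; the gripper's body (76 mm by 85 mm) begins 54 mm behind the grasp point. The pads swing forward as they close: fully open they stand 13 mm farther back than shut.
Start: joints at [0.904, 0.181, 1.607, -0, 1.354, -0.206], TCP at [0.256, 0.515, 0.304] pointing down, gripper open.
Joint ranges: [-2.99, 2.99], [-0.89, 2.07], [0.3, 2.58], [-1.14, 4.28], [0, 2.63], [-3.12, 3.12]. Speed limits (rad/s): [2.57, 2.57, 3.01, 3.14, 3.14, 3.14].

INTERFACE

Orientations are given as a unit quaternion [w, x, y, z].
In Python, from bench import ctrl gives the robot as it stands.
- The arm moves only by the tool move_arm, never from a script. Its argument "rows" is text: rows parted by semicolons, each of 7 numbers parted by spaces: the shift along the tool's x, y, z in cm, then the turn, a rotation vector about the tool's x, y, z in degrees, then the opening, from 0 (shut) to 1 (fully open). In form: x y z rx ry rz grip; .... A call has 1 to 20 rows; each row shifts and turns the commanded pose from where the row before left it, along the tool's axes as they then stand; what a row does not reach is not made up. A row lasts 1/10 s, in which the tool goes at most 50 mm and 8.59 degrees, less where a joint would pass 70% of its speed; a pose out of reach is approached as far as the arm can. A call with a gripper value outside its range is refused whole. The fingers move at their own pace and stop on an object; the grip force is fixed at half the most. Time passes only in rows, so rows that do not move let the fingers close. It gives the time, the measured TCP pose, the force and the opening at its end, in the units of the state.
- ctrl.get_obs(): the state, without advancing time (a new reading comes with each control period).
- ctrl.camera(name): name is "side" or "top"; returns a dict with "color" (480x640x3 uint8, blue, green, red), "fx", "fy", "cx", "cy" (pixels), "rvec" (rotation vector, rad) and "tvec" (3), from world to camera coordinates, as OpenCV has them. Camera axes: x right, y down, z forward; pixel columns grow to the right and rows downward; lengths in m; the calibration is good to about 2 mm. A picture is of the moment at which its call begins. There is no depth.
- ctrl.hand_in(): hands the job in, once; it reports no verdict.
Trained networks look in the newest picture that a camera, given by its name, has taken for a name from the list of things; names that differ only in an ending like _2 or _b are one class to them, and where a whole thing is asked for, a point or a joint stands for the part that bears it (a point fixed in the world has none). Each returns a list of dicts, best first, with "confidence" (0 to 1); they miss things now and then, are a little off and sometimes report something else, mostly with a low value. They report only what shows in the picture. A call takes as long as a camera call.
- ctrl.look_for(camera, query): "bbox" ([left, top, right, bottom] in pixels, round what is visible of it).
- ctrl.trace(camera, query): "region" (480x640 bool, what is visible of it) and "bbox" ([left, top, right, bottom] in pixels, round what is visible of it).
The state is a dict: "time_s": time; "q": joint angles; "dq": joint speeds; "joint_efforts": joint torques, N m; "eef_pos": TCP position; "eef_rot": TCP orientation; "wrist_force": force on the tool from outside, world axes, zero at the start; "torque": the same for the moment, N m; "opening": opening from 0.0 (shut) to 1.0 (fully open).
Only numpy, scipy, OpenCV 4.12 (cv2) and the standard library are available. Lean on these libraries where they do the work, as an engineer would, in place of code of your own. Each camera call takes 0.05 s, during which the arm holds its last target.

## Working session

There is one attempt and no reset: what is moved stays moved. The work goes in short steps, Python scripts to look and compute and a tool call to move; the robot and the scene stay as the last step left them, time stands still between calls to the robot, and variables do not carry over. Pictures are saved under pics/ and viewed, and the job is handed in when it is done.

Besides the shell and the picture viewer there is one more tool, called after ">>>" as name(argument=value, ...), one argument or row to a line, values as JSON. move_arm: Moves the arm, as the interface text tells. Its arguments: {"type":"object","properties":{"rows":{"type":"string"}},"required":["rows"]}

```bash
ls; mkdir -p pics; python3 - <<'E'
from bench import ctrl
import cv2
print(ctrl.pinch_z, {k:v for k,v in ctrl.get_obs().items()})
for n in("side","top"):
    c=ctrl.camera(n); cv2.imwrite(f"pics/{n}0.png",c["color"])
    print(n,c["fx"],c["fy"],c["cx"],c["cy"],c["rvec"],c["tvec"])
    for q in["gauge_rod","rod_tip","rod_grip","rod_holder","gearbox","guide_tube","drip_tray","vee_block","coil_spring","loose_bolt"]:
        print(n,q,[(d["bbox"],round(d["confidence"],2)) for d in ctrl.look_for(n,q)[:2]])
print(ctrl.get_obs()["time_s"])
E
```

```text
pics
0.0539 {'time_s': 0.0, 'q': array([ 9.03704316e-01,  1.81508959e-01,  1.60800558e+00, -7.70694827e-06,
        1.35385121e+00, -2.06276976e-01]), 'dq': array([ 0.00159331,  0.00045873,  0.00104469, -0.00056401,  0.00028905,
        0.00125742]), 'joint_efforts': array([ 1.32230474e-05, -4.44866395e+01, -3.51346529e+01, -1.37890111e-04,
        8.94324883e-03,  1.79540862e-06]), 'eef_pos': array([0.25538658, 0.51468232, 0.30300328]), 'eef_rot': array([ 3.06460157e-04,  8.49904596e-01,  5.26935851e-01, -8.31904695e-04]), 'wrist_force': array([ 0.01876516, -0.48938272, -0.75625708]), 'torque': array([-0.02355651, -0.00081651,  0.03314441]), 'opening': 1.0002616195448912}
side 607.4286393745525 607.4286393745525 316.64653152196826 245.17224742183248 [ 2.2064997   0.11905101 -0.02792828] [-0.4857234  -0.00237829  1.30466906]
side gauge_rod [([340.4, 150.9, 372.1, 181.2], 0.7), ([310.7, 225.2, 395.2, 304.3], 0.56)]
side rod_tip []
side rod_grip [([343.4, 153.0, 390.1, 200.5], 0.89)]
side rod_holder [([347.5, 173.8, 391.1, 216.8], 0.65)]
side gearbox [([312.8, 224.5, 397.9, 301.7], 0.6
[... 301 characters left out ...]
8.36647595093535 324.0493690140234 242.59493078086405 [ 2.2041219  -2.18170075  0.09667936] [-0.05996005  0.50888845  0.96451824]
top gauge_rod [([170.6, 172.1, 188.7, 231.7], 0.92)]
top rod_tip [([170.8, 176.4, 187.8, 231.0], 0.66)]
top rod_grip [([169.9, 170.9, 187.5, 232.8], 0.76)]
top rod_holder [([170.9, 181.8, 212.0, 224.1], 0.81)]
top gearbox [([289.5, 168.9, 363.4, 261.7], 0.94)]
top guide_tube [([312.6, 220.9, 329.2, 261.0], 0.65)]
top drip_tray [([389.8, 185.5, 452.8, 252.8], 0.9), ([172.7, 181.4, 210.8, 223.9], 0.47)]
top vee_block [([216.9, 284.3, 254.3, 317.9], 0.76)]
top coil_spring [([351.1, 290.5, 369.3, 301.9], 0.61)]
top loose_bolt [([432.3, 294.6, 469.6, 313.1], 0.78)]
1.1
```

View pics/side0.png

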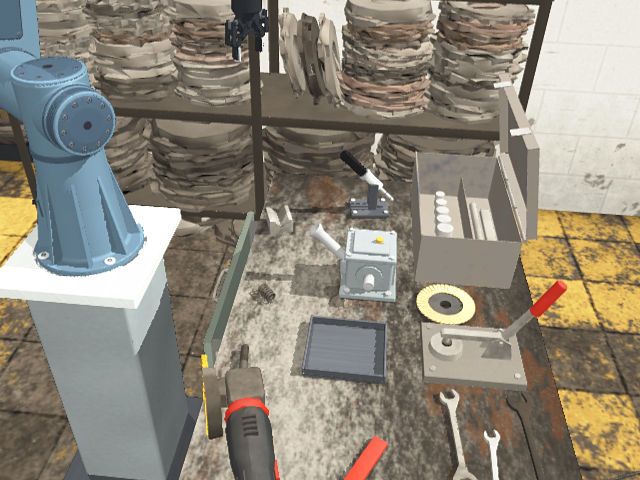

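View pics/top0.png

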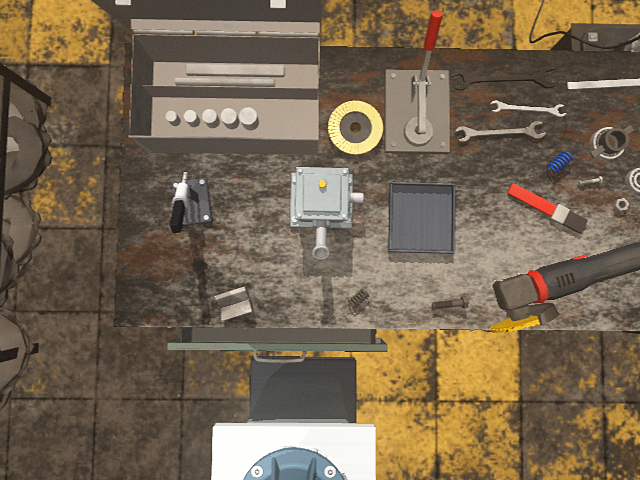

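```bash
python3 - <<'E'
import cv2
a=cv2.imread("pics/side0.png")[140:320,290:410];b=cv2.imread("pics/top0.png")[155:275,160:380]
cv2.imwrite("pics/side0c.png",cv2.resize(a,None,fx=3.3,fy=3.3,interpolation=cv2.INTER_CUBIC))
cv2.imwrite("pics/top0c.png",cv2.resize(b,None,fx=3.6,fy=3.6,interpolation=cv2.INTER_CUBIC))
E
```

```text
(no output)
```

View pics/side0c.png

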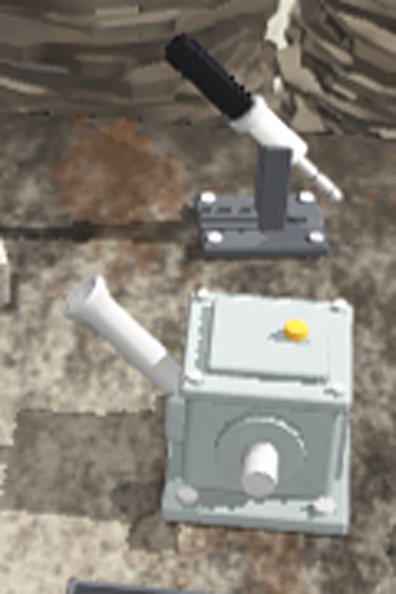

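View pics/top0c.png

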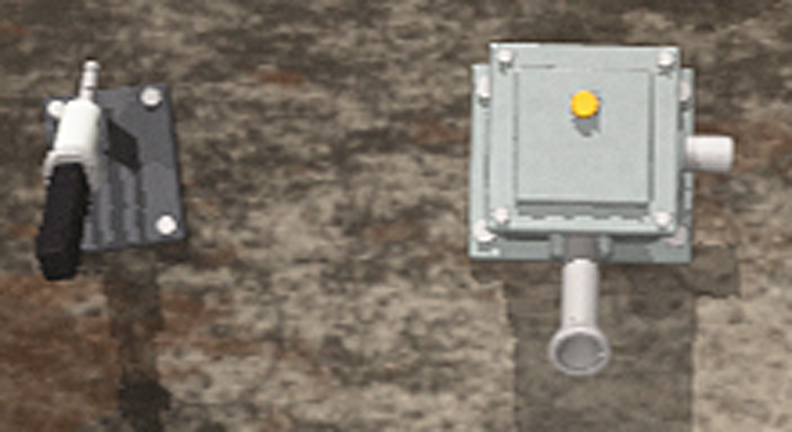

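```bash
cat > h.py <<'E'
import numpy as np,cv2
from scipy.spatial.transform import Rotation as R
K={}
K['side']=(607.4286,316.6465,245.1722,np.array([2.2064997,0.11905101,-0.02792828]),np.array([-0.4857234,-0.00237829,1.30466906]))
K['top']=(498.36648,324.04937,242.59493,np.array([2.2041219,-2.18170075,0.09667936]),np.array([-0.05996005,0.50888845,0.96451824]))
def proj(n,P):
    f,cx,cy,r,t=K[n]
    p=R.from_rotvec(r).apply(np.atleast_2d(P))+t
    return np.c_[f*p[:,0]/p[:,2]+cx,f*p[:,1]/p[:,2]+cy]
def tri(ps,pt):
    from scipy.optimize import least_squares
    g=lambda P:np.r_[proj('side',P)[0]-ps,proj('top',P)[0]-pt]
    s=least_squares(g,[0.55,0,0.1]);return s.x,s.fun
def cs(x,y):return np.array([290+x/3.3-.35,140+y/3.3-.35])
def ct(x,y):return np.array([160+x/3.6-.36,155+y/3.6-.36])
def yawrot(a):return R.from_euler('z',a)
E
python3 - <<'E'
from h import *
from scipy.optimize import least_squares
print('mouth',tri(cs(86,298),ct(580,350)))
print('tip',tri(cs(340,198),ct(91,62)))
print('hend',tri(cs(178,46),ct(57,268)))
print('collar c',tri(cs(250,112),ct(75,160)))
# rod fit
s2=np.sqrt(.5)
def rodpt(p,x): 
    return np.array([p[0],p[1],.095])+x*np.array([s2*np.cos(p[2]),s2*np.sin(p[2]),-s2])
def f(p):
    return np.r_[proj('side',rodpt(p,.095))[0]-cs(340,198),proj('top',rodpt(p,.095))[0]-ct(91,62),
     proj('side',rodpt(p,-.08))[0]-cs(178,46),proj('top',rodpt(p,-.08))[0]-ct(57,268)]
s=least_squares(f,[.6,.3,0]);print('rod',s.x,np.round(s.fun,1))
c=[(-.055,.062,ct(473,65)),(-.055,.062,None)]
def gp(p,v): return np.array([p[0],p[1],0])+yawrot(p[2]).apply(v)
# top-image corners: left=+y, up=+x
obs=[('top',(-.055,.062,0),ct(470,260)),('top',(-.055,-.062,0),ct(692,263)),('top',(.055,-.062,0),ct(693,68)),('top',(.055,.062,0),ct(473,65)),
('side',(-.112,0,.116),cs(86,298)),('top',(-.112,0,.116),ct(580,350)),('side',(-.055,-.062,0),cs(162,526)),('side',(.055,-.062,0),cs(350,533))]
def g(p): return np.concatenate([proj(n,gp(p,v))[0]-o for n,v,o in obs])
s=least_squares(g,[.6,.0,0],loss='soft_l1');print('gb',s.x,np.round(s.fun,1),gp(s.x,(-.112,0,.116)))
# tray
for u in [(303.5,0)]:pass
E
```

```text
mouth (array([ 0.48703582, -0.04737037,  0.11433399]), array([-0.61224975,  0.0231837 , -0.06186634, -0.56320356]))
tip (array([0.64511223, 0.21998257, 0.02853565]), array([-0.03539489,  0.00560242, -0.00197564, -0.0298691 ]))
hend (array([0.52213103, 0.20088073, 0.15012907]), array([-1.33528054,  0.11659087, -0.09437437, -1.02834679]))
collar c (array([0.57848877, 0.20709251, 0.10089698]), array([ 0.83491693, -0.10252795,  0.05289044,  0.67024108]))
rod [0.57834123 0.20939304 0.1612484 ] [-0.3  0.2 -0.   0.3 -1.2 -0.3  0.  -1.3]
gb [ 0.59745599 -0.04840299 -0.00084724] [-0.1 -0.3 -0.2 -0.4 -0.2 -0.1 -0.1 -0.1 -1.5 -0.5  0.5  0.3  0.2 -0.4
 -0.   2.1] [ 0.48545603 -0.0483081   0.116     ]
```

```bash
cat >> h.py <<'E'
PZ=.0539
def q2R(q): return R.from_quat([q[1],q[2],q[3],q[0]])
def rows(p0,R0,p1,R1,n,g,quiet=False):
    out=[];dp=(np.array(p1)-p0)/n; rv=(R0.inv()*R1).as_rotvec()/n
    Rk=R0
    for k in range(n):
        d=Rk.inv().apply(dp)*100; out.append(' '.join(f'{v:.2f}' for v in d)+' '+' '.join(f'{v:.2f}' for v in np.degrees(rv))+f' {g}')
        Rk=Rk*R.from_rotvec(rv)
    if not quiet: print('; '.join(out))
    return out
def down(a): # tool down, jaw x at world angle a
    x=np.array([np.cos(a),np.sin(a),0]);z=np.array([0,0,-1.]);return R.from_matrix(np.c_[x,np.cross(z,x),z])
E
python3 - <<'E'
from h import *
from bench import ctrl
o=ctrl.get_obs();p=o['eef_pos'];r=q2R(o['eef_rot'])
a=np.pi/2+.161
rows(p,r,[.5476,.2044,.26],down(a),11,1)
E
```

```text
-1.35 3.63 0.40 -0.00 0.00 -3.24 1; -1.55 3.55 0.40 -0.00 0.00 -3.24 1; -1.75 3.46 0.40 -0.00 0.00 -3.24 1; -1.94 3.35 0.40 -0.00 0.00 -3.24 1; -2.13 3.24 0.40 -0.00 0.00 -3.24 1; -2.31 3.11 0.40 -0.00 0.00 -3.24 1; -2.48 2.98 0.40 -0.00 0.00 -3.24 1; -2.65 2.83 0.40 -0.00 0.00 -3.24 1; -2.80 2.68 0.40 -0.00 0.00 -3.24 1; -2.95 2.52 0.40 -0.00 0.00 -3.24 1; -3.09 2.34 0.40 -0.00 0.00 -3.24 1
```

>>> move_arm(
  rows="-1.35 3.63 0.4 0 0 -3.24 1; -1.55 3.55 0.4 0 0 -3.24 1; -1.75 3.46 0.4 0 0 -3.24 1; -1.94 3.35 0.4 0 0 -3.24 1; -2.13 3.24 0.4 0 0 -3.24 1; -2.31 3.11 0.4 0 0 -3.24 1; -2.48 2.98 0.4 0 0 -3.24 1; -2.65 2.83 0.4 0 0 -3.24 1; -2.80 2.68 0.4 0 0 -3.24 1; -2.95 2.52 0.4 0 0 -3.24 1; -3.09 2.34 0.4 0 0 -3.24 1; 0 0 0 0 0 0 1; 0 0 0 0 0 0 1",
)

```text
time_s: 2.4
eef_pos: [0.5479, 0.2037, 0.2595]
eef_rot: [-0.0, 0.649, 0.761, -0.0]
wrist_force: [-0.7, -0.3, 1.3]
opening: 0.997
```

```bash
python3 - <<'E'
from h import *
from bench import ctrl
o=ctrl.get_obs();p=o['eef_pos'];r=q2R(o['eef_rot'])
print(o['time_s'],p,r.as_matrix().round(4),o['q'])
rows(p,r,[.5476,.2044,.180],down(np.pi/2+.161),1,1)
for n in("side","top"):
    c=ctrl.camera(n)['color']
    c=c[60:240,270:450] if n=='side' else c[130:310,110:290]
    cv2.imwrite(f"pics/{n}1.png",cv2.resize(c,None,fx=3,fy=3,interpolation=cv2.INTER_CUBIC))
E
```

```text
2.4 [0.54789645 0.20366449 0.25953536] [[-1.580e-01  9.874e-01 -9.000e-04]
 [ 9.874e-01  1.580e-01  2.000e-04]
 [ 3.000e-04 -9.000e-04 -1.000e+00]] [ 1.52838683e-01  2.44308168e-01  1.62440013e+00  3.23632655e-04
  1.27377101e+00 -1.57672325e+00]
0.07 -0.01 7.95 -0.05 -0.02 -0.13 1
```

View pics/side1.png

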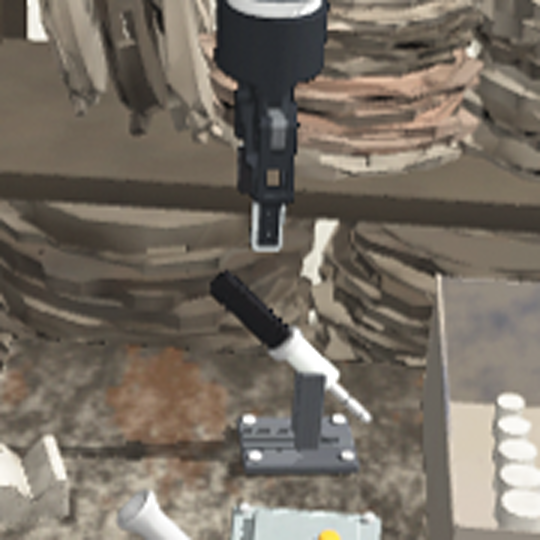

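View pics/top1.png

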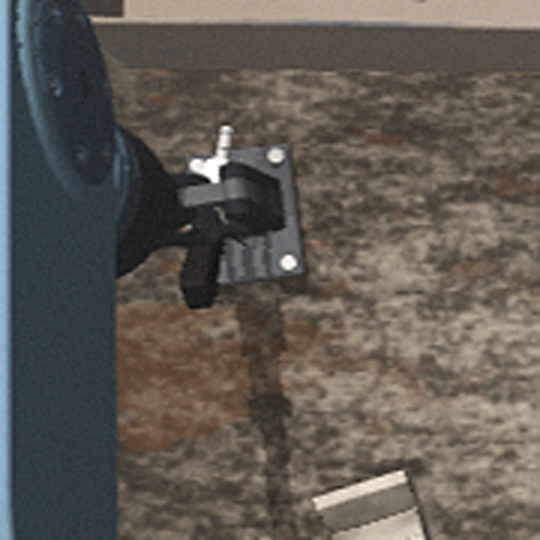

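>>> move_arm(
  rows="0.05 0 2 0 0 0 1; 0 0 2 0 0 0 1; 0 0 2 0 0 0 1; 0 0 1.95 0 0 0 1; 0 0 0 0 0 0 1; 0 0 0 0 0 0 1",
)

```text
time_s: 3.1
eef_pos: [0.547, 0.2058, 0.1808]
eef_rot: [-0.0, 0.647, 0.762, -0.0]
wrist_force: [-0.3, 0.5, -0.1]
opening: 1.002
```

```bash
python3 - <<'E'
from h import *
from bench import ctrl
o=ctrl.get_obs();p=o['eef_pos'];r=q2R(o['eef_rot'])
print(o['time_s'],p,o['wrist_force'])
for n in("side","top"):
    c=ctrl.camera(n)['color'].copy()
    g=proj(n,p+r.apply([0,0,PZ]))[0]
    cv2.circle(c,tuple(int(v) for v in g.round()),1,(0,0,255),-1)
    c=c[100:240,300:440] if n=='side' else c[150:290,120:260]
    cv2.imwrite(f"pics/{n}2.png",cv2.resize(c,None,fx=3.5,fy=3.5,interpolation=cv2.INTER_CUBIC))
E
python3 -c "
import cv2,numpy as np
cv2.imwrite('pics/b2.png',cv2.resize(np.hstack([cv2.imread('pics/side2.png'),cv2.imread('pics/top2.png')]),(800,400)))"
```

```text
3.1 [0.54702178 0.20579938 0.18076569] [-0.33035125  0.52102313 -0.11083946]
```

View pics/b2.png

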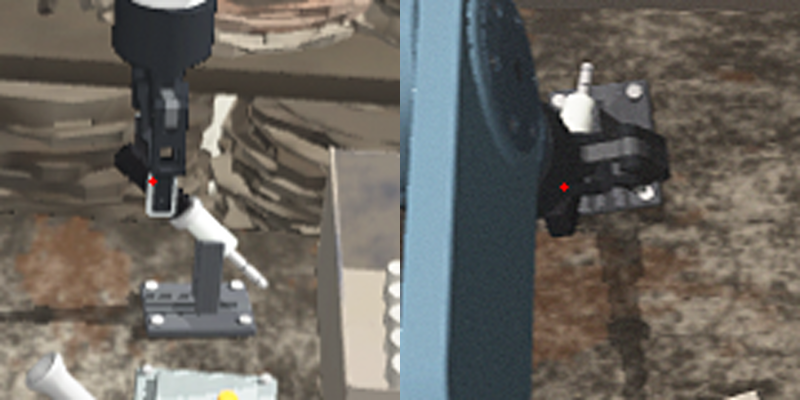

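The view shows the fingers straddling the handle at its middle (side px ≈ (353,163)); closing now.

>>> move_arm(
  rows="0 0 0 0 0 0 0; 0 0 0 0 0 0 0; 0 0 0 0 0 0 0; 0 0 0 0 0 0 0; 0 0 0 0 0 0 0; 0 0 0 0 0 0 0; 0 0 0 0 0 0 0; 0 0 0 0 0 0 0; 0 0 0 0 0 0 0; 0 0 0 0 0 0 0",
)

```text
time_s: 4.2
eef_pos: [0.5476, 0.2049, 0.1806]
eef_rot: [0.0, 0.648, 0.762, 0.0]
wrist_force: [-1.2, -0.4, 3.5]
opening: 0.178
```

```bash
python3 - <<'E'
from h import *
from bench import ctrl
o=ctrl.get_obs();p=o['eef_pos'];r=q2R(o['eef_rot'])
print(o['time_s'],p,o['wrist_force'],o['torque'],o['opening'])
E
```

```text
4.2 [0.54761186 0.20490598 0.1805649 ] [-1.21109985 -0.3524488   3.46448653] [ 0.01971911  0.18891513 -0.06595222] 0.17777821901288687
```

>>> move_arm(
  rows="0 -0.2 -0.2 0 0 0 0; 0 -0.4 -0.4 0 0 0 0; 0 -0.5 -0.5 0 0 0 0; 0 -0.7 -0.7 0 0 0 0; 0 -0.7 -0.7 0 0 0 0; 0 -0.7 -0.7 0 0 0 0; 0 -0.7 -0.7 0 0 0 0; 0 -0.8 -0.8 0 0 0 0; 0 -0.8 -0.8 0 0 0 0; 0 -0.9 -0.9 0 0 0 0; 0 -1 -1 0 0 0 0; 0 -1 -1 0 0 0 0; 0 0 0 0 0 0 0; 0 0 0 0 0 0 0",
)

```text
time_s: 5.6
eef_pos: [0.4644, 0.1914, 0.2645]
eef_rot: [0.0, 0.648, 0.762, 0.0]
wrist_force: [0.1, -0.1, -0.9]
opening: 0.179
```

```bash
python3 - <<'E'
from h import *
from bench import ctrl
o=ctrl.get_obs();p=o['eef_pos'];r=q2R(o['eef_rot'])
print(o['time_s'],p,r.as_matrix().round(4),o['wrist_force'])
g=p+r.apply([0,0,PZ]); d=r.apply(np.array([0,1,1])/2**.5)
out=[]
for n in("side","top"):
    c=ctrl.camera(n)['color'].copy()
    off=np.array([270,80] if n=='side' else [120,100])
    c=c[off[1]:off[1]+160,off[0]:off[0]+160]
    c=cv2.resize(c,None,fx=2.5*2,fy=2.5*2,interpolation=cv2.INTER_CUBIC)
    cv2.imwrite(f"pics/{n}3raw.png",c)
    for x in(0,.044,.139):
        q=(proj(n,g+d*x)[0]-off+.5)*5-.5; print(n,x,proj(n,g+d*x)[0]);cv2.circle(c,tuple(int(v) for v in q.round()),4,(0,0,255),-1)
    out.append(c[::2,::2])
cv2.imwrite('pics/b3.png',np.hstack(out))
E
```

```text
5.6 [0.46442339 0.19138039 0.26454748] [[-1.606e-01  9.870e-01  3.000e-04]
 [ 9.870e-01  1.606e-01  0.000e+00]
 [-0.000e+00  3.000e-04 -1.000e+00]] [ 0.10141754 -0.09005004 -0.91143309]
side 0 [316.500987   128.83641218]
side 0.044 [330.42460097 141.81370062]
side 0.139 [359.05705231 168.50013279]
top 0 [169.52223107 260.73675559]
top 0.044 [172.59781016 242.64734115]
top 0.139 [178.45657618 208.18825439]
```

View pics/b3.png

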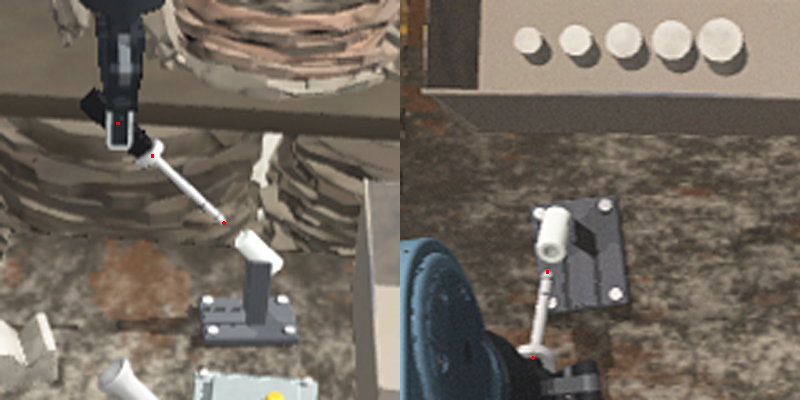

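```bash
python3 - <<'E'
from h import *
from bench import ctrl
o=ctrl.get_obs();p=o['eef_pos'];r=q2R(o['eef_rot'])
rows(p,r,[.3665,-.048,.315],down(np.pi/2),9,0)
E
```

```text
-2.45 -1.50 -0.57 -0.00 0.00 1.03 0; -2.48 -1.46 -0.57 -0.00 0.00 1.03 0; -2.50 -1.41 -0.57 -0.00 0.00 1.03 0; -2.53 -1.37 -0.57 -0.00 0.00 1.03 0; -2.55 -1.32 -0.57 -0.00 0.00 1.03 0; -2.57 -1.28 -0.57 -0.00 0.00 1.03 0; -2.60 -1.23 -0.57 -0.00 0.00 1.03 0; -2.62 -1.18 -0.57 -0.00 0.00 1.03 0; -2.64 -1.14 -0.57 -0.00 0.00 1.03 0
```

>>> move_arm(
  rows="-1.2 -0.8 -0.3 0 0 0.5 0; -2.45 -1.5 -0.57 0 0 1.03 0; -2.48 -1.46 -0.57 0 0 1.03 0; -2.5 -1.41 -0.57 0 0 1.03 0; -2.53 -1.37 -0.57 0 0 1.03 0; -2.55 -1.32 -0.57 0 0 1.03 0; -2.57 -1.28 -0.57 0 0 1.03 0; -2.6 -1.23 -0.57 0 0 1.03 0; -2.62 -1.18 -0.57 0 0 1.03 0; -1.44 -0.34 -0.27 0 0 0.53 0; 0 0 0 0 0 0 0; 0 0 0 0 0 0 0; 0 0 0 0 0 0 0",
)

```text
time_s: 7.0
eef_pos: [0.3663, -0.0476, 0.3153]
eef_rot: [-0.0, 0.707, 0.707, -0.0]
wrist_force: [0.1, -0.6, -1.6]
opening: 0.178
```

```bash
python3 - <<'E'
from h import *
from bench import ctrl
o=ctrl.get_obs();p=o['eef_pos'];r=q2R(o['eef_rot'])
print(o['time_s'],p,r.as_matrix().round(4),o['wrist_force'],o['dq'].round(3))
g=p+r.apply([0,0,PZ]); d=r.apply(np.array([0,1,1])/2**.5)
out=[]
for n in("side","top"):
    c=ctrl.camera(n)['color'].copy()
    off=np.array([255,140] if n=='side' else [250,210])
    c=c[off[1]:off[1]+120,off[0]:off[0]+120]
    c=cv2.resize(c,None,fx=5,fy=5,interpolation=cv2.INTER_CUBIC)
    for x in(.044,.139):
        q=(proj(n,g+d*x)[0]-off+.5)*5-.5; print(n,x,q,proj(n,g+d*x)[0]);cv2.circle(c,tuple(int(v) for v in q.round()),2,(0,0,255),-1)
    q=(proj(n,[.486,-.0483,.116])[0]-off+.5)*5-.5;cv2.circle(c,tuple(int(v) for v in q.round()),2,(0,200,0),-1);print(q)
    cv2.imwrite(f'pics/{n}4.png',c)
rows(p,r,[.3665,-.048,.2894],down(np.pi/2),1,0)
E
```

```text
7.0 [ 0.36628655 -0.04762394  0.31529376] [[ 0.e+00  1.e+00 -7.e-04]
 [ 1.e+00 -0.e+00  6.e-04]
 [ 6.e-04 -7.e-04 -1.e+00]] [ 0.14681964 -0.55074568 -1.56125295] [ 0.013  0.002 -0.004 -0.001  0.002 -0.001]
side 0.044 [ 63.83066591 173.2517192 ] [267.36613318 174.25034384]
side 0.139 [245.42010521 341.60963209] [303.68402104 207.92192642]
[299.66364709 449.51853594]
top 0.044 [357.02635757 480.23839434] [321.00527151 305.64767887]
top 0.139 [356.73758978 267.860004  ] [320.94751796 263.1720008 ]
[358.08400914 211.18403088]
-0.04 0.02 2.59 -0.04 -0.04 -0.00 0
```

View pics/side4.png

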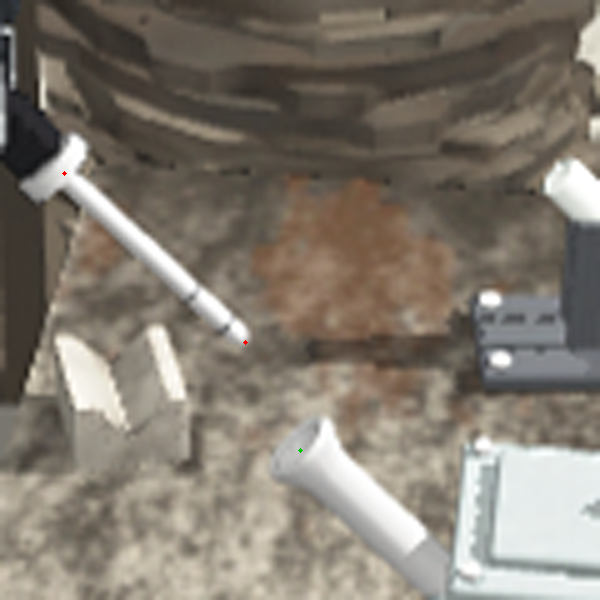

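View pics/top4.png

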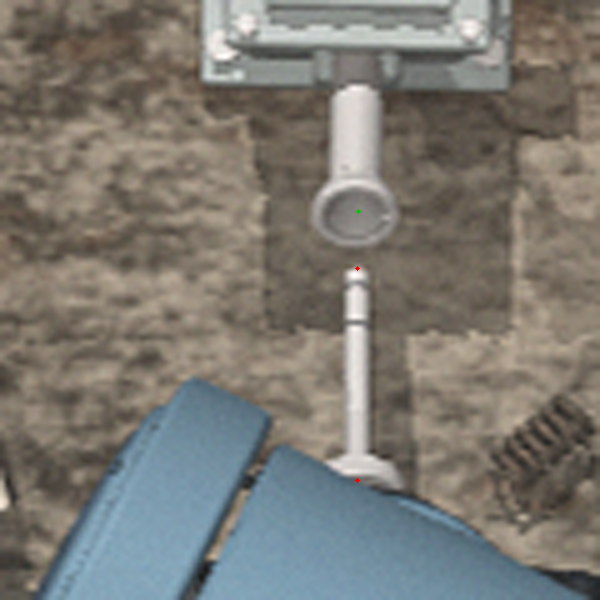

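Rod and model agree within a pixel (tip at side (303.7,208), top (321,263); mouth at side (315,230), top (321,252)). Lower into line and begin inserting.

>>> move_arm(
  rows="0 0 0.8 0 0 0 0; 0 0 1.0 0 0 0 0; 0 0 0.8 0 0 0 0; 0 0 0 0 0 0 0; 0 0 0 0 0 0 0; 0 0.4 0.4 0 0 0 0; 0 0.5 0.5 0 0 0 0; 0 0.5 0.5 0 0 0 0; 0 0.5 0.5 0 0 0 0; 0 0.4 0.4 0 0 0 0; 0 0.4 0.4 0 0 0 0; 0 0.3 0.3 0 0 0 0; 0 0 0 0 0 0 0; 0 0 0 0 0 0 0",
)

```text
time_s: 8.5
eef_pos: [0.3964, -0.0481, 0.2597]
eef_rot: [-0.0, 0.707, 0.707, -0.0]
wrist_force: [0.1, 0.1, -1.9]
opening: 0.176
```

```bash
cat > s.py <<'E'
from h import *
from bench import ctrl
import sys
tag=sys.argv[1]
o=ctrl.get_obs();p=o['eef_pos'];r=q2R(o['eef_rot'])
print(o['time_s'],p,r.as_matrix().round(4),o['wrist_force'],o['torque'],o['dq'].round(3))
g=p+r.apply([0,0,PZ]); d=r.apply(np.array([0,1,1])/2**.5)
print('origin',g+.044*d,'axial remaining',(np.array([.486,-.0475,.116])-g-.044*d)@np.array([1,0,-1])/2**.5,'perp up',(g+.044*d-np.array([.486,-.0475,.116]))@np.array([1,0,1])/2**.5)
out=[]
for n in("side","top"):
    c=ctrl.camera(n)['color'].copy()
    off=np.array([265,160] if n=='side' else [270,200])
    c=c[off[1]:off[1]+100,off[0]:off[0]+100]
    out.append(cv2.resize(c,None,fx=4,fy=4,interpolation=cv2.INTER_CUBIC))
cv2.imwrite(f'pics/{tag}.png',np.hstack(out))
E
python3 s.py b5
```

```text
8.5 [ 0.39641367 -0.04812172  0.2596555 ] [[ 4.e-04  1.e+00 -3.e-04]
 [ 1.e+00 -4.e-04  1.e-04]
 [ 1.e-04 -3.e-04 -1.e+00]] [ 0.08348924  0.14619501 -1.85720725] [-0.00394418 -0.02808399  0.02574775] [-0.001 -0.009  0.001  0.001  0.    -0.002]
origin [ 0.42750059 -0.04812864  0.17463337] axial remaining 0.08282538638620005 perp up 9.472099779050682e-05
```

View pics/b5.png

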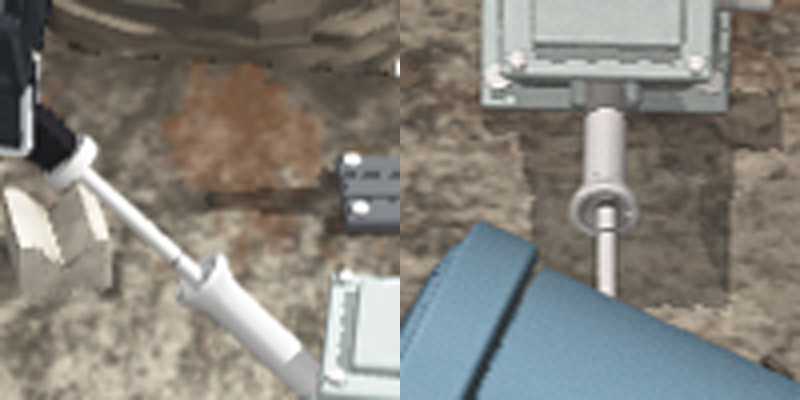

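>>> move_arm(
  rows="0.06 0.2 0.2 0 0 0 0; 0 0.4 0.4 0 0 0 0; 0 0.4 0.4 0 0 0 0; 0 0.4 0.4 0 0 0 0; 0 0.4 0.4 0 0 0 0; 0 0.4 0.4 0 0 0 0; 0 0.3 0.3 0 0 0 0; 0 0 0 0 0 0 0; 0 0 0 0 0 0 0",
)

```text
time_s: 9.5
eef_pos: [0.4214, -0.0475, 0.2346]
eef_rot: [-0.0, 0.707, 0.707, -0.0]
wrist_force: [-0.2, -0.5, -1.9]
opening: 0.178
```

```bash
python3 s.py b6
```

```text
9.5 [ 0.42139999 -0.04752179  0.2345846 ] [[ 4.e-04  1.e+00 -4.e-04]
 [ 1.e+00 -4.e-04  1.e-04]
 [ 1.e-04 -4.e-04 -1.e+00]] [-0.15294273 -0.49263692 -1.92940903] [-0.03183905  0.02899053  0.00404405] [-0.    -0.008  0.002  0.003 -0.     0.   ]
origin [ 0.45247748 -0.04752488  0.14955903] axial remaining 0.04743381701362067 perp up 2.581538760779259e-05
```

View pics/b6.png

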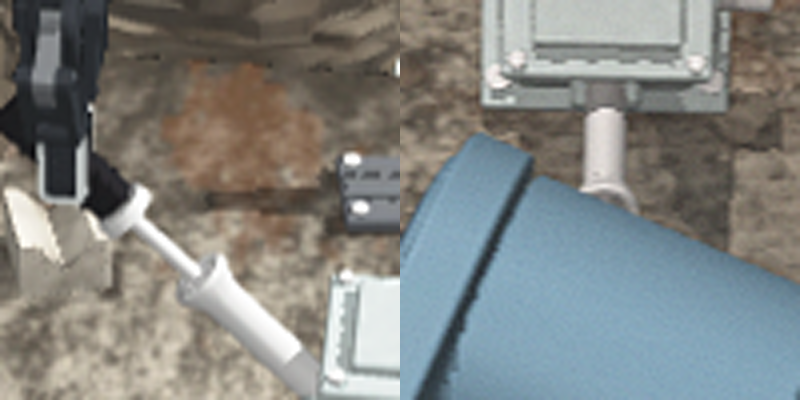

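Half in, no force. 47 mm to go; continue to ~5 mm short.

>>> move_arm(
  rows="0 0.3 0.3 0 0 0 0; 0 0.5 0.5 0 0 0 0; 0 0.5 0.5 0 0 0 0; 0 0.5 0.5 0 0 0 0; 0 0.5 0.5 0 0 0 0; 0 0.4 0.4 0 0 0 0; 0 0.3 0.3 0 0 0 0; 0 0 0 0 0 0 0; 0 0 0 0 0 0 0",
)

```text
time_s: 10.5
eef_pos: [0.4514, -0.0475, 0.2046]
eef_rot: [-0.0, 0.707, 0.707, -0.0]
wrist_force: [0.5, 0.9, -1.2]
opening: 0.176
```

```bash
python3 s.py b7
```

```text
10.5 [ 0.45139338 -0.04753461  0.20460518] [[ 4.e-04  1.e+00 -4.e-04]
 [ 1.e+00 -4.e-04  1.e-04]
 [ 1.e-04 -4.e-04 -1.e+00]] [ 0.51807797  0.87701417 -1.20363688] [0.01445551 0.01590828 0.06338513] [-0.    -0.01   0.001  0.001  0.001  0.   ]
origin [ 0.48247619 -0.04753753  0.11958155] axial remaining 0.005024248178022838 perp up 4.082591018418964e-05
```

View pics/b7.png

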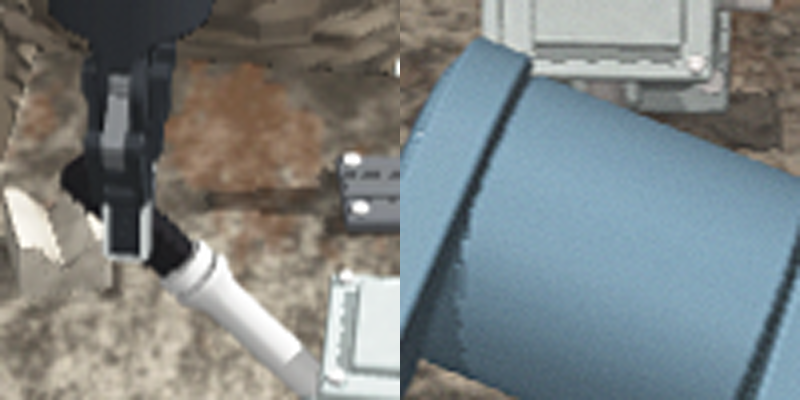

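Collar a few mm from the rim. Push slowly until the force rises.

>>> move_arm(
  rows="0 0.1 0.1 0 0 0 0; 0 0.1 0.1 0 0 0 0; 0 0.1 0.1 0 0 0 0; 0 0.05 0.05 0 0 0 0; 0 0 0 0 0 0 0",
)

```text
time_s: 11.1
eef_pos: [0.4537, -0.0475, 0.2017]
eef_rot: [-0.002, 0.707, 0.707, -0.001]
wrist_force: [-12.6, 1.7, 13.0]
opening: 0.18
```

>>> move_arm(
  rows="0 0.05 0.05 0 0 0 0; 0 0 0 0 0 0 0; 0 0 0 0 0 0 0",
)

```text
time_s: 11.4
eef_pos: [0.4538, -0.0475, 0.2017]
eef_rot: [-0.002, 0.707, 0.707, -0.002]
wrist_force: [-17.0, 1.7, 18.8]
opening: 0.178
```

```bash
sed -i 's/fx=4,fy=4/fx=4,fy=4/' s.py; python3 s.py b8
```

```text
11.4 [ 0.45379392 -0.04749559  0.20167485] [[-0.0e+00  1.0e+00 -5.2e-03]
 [ 1.0e+00  0.0e+00  1.0e-04]
 [ 1.0e-04 -5.2e-03 -1.0e+00]] [-16.95820559   1.66351592  18.80788071] [ 0.15416858  2.6250684  -0.08354184] [-0.001  0.     0.001  0.002 -0.002 -0.002]
origin [ 0.48446386 -0.04748778  0.11650142] axial remaining 0.0014407684336110232 perp up -0.0007316582550869672
```

View pics/b8.png

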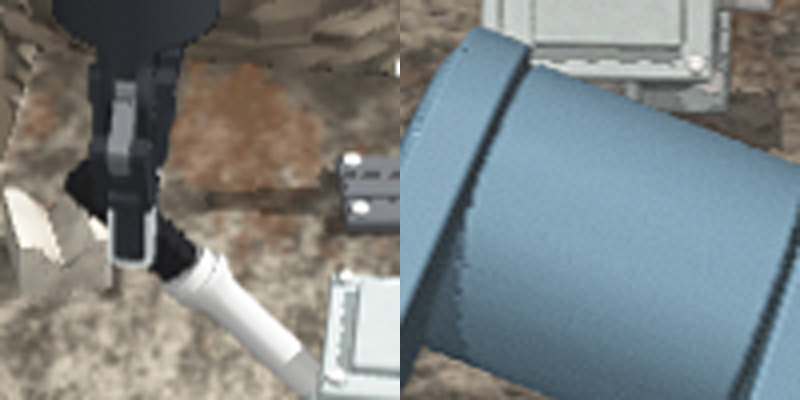

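Collar seated on the rim (no gap at side ≈(315,230); reaction 25 N along the axis, no further motion). Draw it out.

>>> move_arm(
  rows="0 -0.2 -0.2 0 0 0 0; 0 -0.3 -0.3 0 0 0 0; 0 -0.5 -0.5 0 0 0 0; 0 -0.6 -0.6 0 0 0 0; 0 -0.7 -0.7 0 0 0 0; 0 -0.7 -0.7 0 0 0 0; 0 -0.7 -0.7 0 0 0 0; 0 -0.7 -0.7 0 0 0 0; 0 -0.8 -0.8 0 0 0 0; 0 -0.8 -0.8 0 0 0 0; 0 -0.8 -0.8 0 0 0 0; 0 -0.9 -0.9 0 0 0 0; 0 -0.9 -0.9 0 0 0 0; 0 -0.6 -0.6 0 0 0 0; 0 0 0 0 0 0 0; 0 0 0 0 0 0 0",
)

```text
time_s: 13.1
eef_pos: [0.3635, -0.0476, 0.2928]
eef_rot: [0.0, 0.707, 0.707, 0.0]
wrist_force: [0.3, -1.0, -0.5]
opening: 0.177
```

```bash
python3 s.py b9; python3 - <<'E'
from h import *
from bench import ctrl
from scipy.optimize import least_squares
for q in ["drip_tray"]:
  for n in("top","side"):
    t=ctrl.trace(n,q)
    for d in t[:1]:
        m=d['region'].astype(np.uint8);cnt=max(cv2.findContours(m,0,2)[0],key=cv2.contourArea)
        print(n,d['confidence'],d['bbox'],cv2.minAreaRect(cnt),cv2.approxPolyDP(cnt,4,True)[:,0].tolist())
E
```

```text
13.1 [ 0.36346388 -0.04761045  0.29279289] [[ 9.e-04  1.e+00  8.e-04]
 [ 1.e+00 -9.e-04 -3.e-04]
 [-3.e-04  8.e-04 -1.e+00]] [ 0.30447268 -0.96104685 -0.48398789] [-0.03229617 -0.0106731  -0.04920432] [ 0.005  0.018  0.001 -0.001 -0.001 -0.001]
origin [ 0.39464266 -0.04766325  0.20780442] axial remaining 0.12951492493481226 perp up 0.00031612938300665277
top 0.96 [389.5, 182.4, 453.4, 251.7] ((421.662841796875, 216.83326721191406), (66.2101821899414, 71.43610382080078), 1.301952600479126) [[391, 183], [389, 251], [452, 253], [455, 185]]
side 0.7 [300.5, 313.6, 383.4, 384.9] ((345.2734069824219, 349.1973876953125), (83.06902313232422, 61.02732849121094), 5.572197437286377) [[310, 318], [304, 375], [383, 382], [384, 323]]
```

View pics/b9.png

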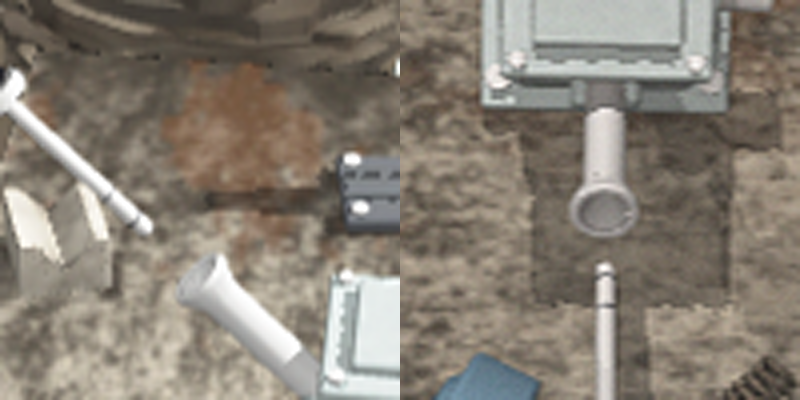

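```bash
python3 - <<'E'
from h import *
from bench import ctrl
from scipy.optimize import least_squares
o=ctrl.get_obs();p=o['eef_pos'];r=q2R(o['eef_rot']);print(o['q'].round(3))
tc=[(391,183),(389.5,251.5),(452.5,253),(454.5,185)]
f=lambda u:np.concatenate([proj('top',[u[0]+cx*.07*np.cos(u[2])-cy*.065*np.sin(u[2]),u[1]+cx*.07*np.sin(u[2])+cy*.065*np.cos(u[2]),.01])[0]-t for (cx,cy),t in zip([(1,1),(-1,1),(-1,-1),(1,-1)],tc)])
s=least_squares(f,[.55,-.25,0]);print('tray',s.x,s.fun.round(1))
print(proj('side',[s.x[0],s.x[1],.01]))
c=s.x[:2]; psi=np.arctan2(c[1],c[0])*0.8
tip=np.array([c[0]+.01,c[1],.17]); u=np.array([np.cos(psi),np.sin(psi),0])
g=tip-.139*u
R1=down(np.pi/2+psi); R2=R1*R.from_euler('x',0)
zt=(u+[0,0,-1])/2**.5; xt=np.array([-u[1],u[0],0]); R2=R.from_matrix(np.c_[xt,np.cross(zt,xt),zt])
p2=g-PZ*zt
print('psi',psi,'tip',tip,'grip',g,'TCP',p2, 'rel rv',np.degrees((R1.inv()*R2).as_rotvec()))
p1=np.array([g[0],g[1],.32])
print('A');rows(p,r,p1,R1,8,0)
print('B');rows(p1,R1,p2,R2,10,0)
E
```

```text
[-0.457 -0.321  2.101  0.     1.362 -2.027]
tray [ 0.56175388 -0.25056259 -0.02354617] [-0.6 -0.7 -0.8  0.2  1.2  0.9  0.2 -0.4]
[[344.9192447  348.31616548]]
psi -0.3356422198456197 tip [ 0.57175388 -0.25056259  0.17      ] grip [ 0.44051022 -0.20477938  0.17      ] TCP [ 0.40452392 -0.19222587  0.20811306] rel rv [-4.50000000e+01  0.00000000e+00 -1.30551866e-14]
A
-1.97 0.96 -0.35 -0.01 -0.00 2.40 0; -1.92 1.05 -0.35 -0.01 -0.00 2.40 0; -1.88 1.13 -0.35 -0.01 -0.00 2.40 0; -1.83 1.20 -0.35 -0.01 -0.00 2.40 0; -1.78 1.28 -0.35 -0.01 -0.00 2.40 0; -1.72 1.35 -0.35 -0.01 -0.00 2.40 0; -1.66 1.42 -0.35 -0.01 -0.00 2.40 0; -1.60 1.49 -0.35 -0.01 -0.00 2.40 0
B
-0.00 -0.38 1.12 -4.50 0.00 -0.00 0; 0.00 -0.47 1.09 -4.50 0.00 -0.00 0; 0.00 -0.55 1.05 -4.50 0.00 -0.00 0; -0.00 -0.63 1.00 -4.50 0.00 -0.00 0; -0.00 -0.71 0.95 -4.50 0.00 -0.00 0; -0.00 -0.78 0.89 -4.50 0.00 -0.00 0; -0.00 -0.85 0.82 -4.50 0.00 -0.00 0; -0.00 -0.91 0.75 -4.50 0.00 -0.00 0; -0.00 -0.97 0.68 -4.50 0.00 -0.00 0; -0.00 -1.02 0.60 -4.50 0.00 -0.00 0
```

>>> move_arm(
  rows="0 0 -1 0 0 0 0; -1.97 0.96 -0.3 0 0 2.4 0; -1.92 1.05 -0.3 0 0 2.4 0; -1.88 1.13 -0.3 0 0 2.4 0; -1.83 1.2 -0.2 0 0 2.4 0; -1.78 1.28 -0.2 0 0 2.4 0; -1.72 1.35 -0.2 0 0 2.4 0; -1.66 1.42 -0.1 0 0 2.4 0; -1.6 1.49 -0.1 0 0 2.4 0; 0 0 0 0 0 0 0; 0 0 0 0 0 0 0",
)

```text
time_s: 14.4
eef_pos: [0.4405, -0.2049, 0.3197]
eef_rot: [-0.001, 0.815, 0.579, -0.0]
wrist_force: [-0.1, -0.8, -1.6]
opening: 0.178
```

>>> move_arm(
  rows="0 -0.38 1.12 -4.5 0 0 0; 0 -0.47 1.09 -4.5 0 0 0; 0 -0.55 1.05 -4.5 0 0 0; 0 -0.63 1 -4.5 0 0 0; 0 -0.71 0.95 -4.5 0 0 0; 0 -0.78 0.89 -4.5 0 0 0; 0 -0.85 0.82 -4.5 0 0 0; 0 -0.91 0.75 -4.5 0 0 0; 0 -0.97 0.68 -4.5 0 0 0; 0 -1.02 0.6 -4.5 0 0 0; 0 0 0 0 0 0 0; 0 0 0 0 0 0 0; 0 0 0 0 0 0 0",
)

```text
time_s: 15.7
eef_pos: [0.4058, -0.1925, 0.2104]
eef_rot: [0.308, 0.754, 0.537, 0.22]
wrist_force: [0.4, 0.3, -0.8]
opening: 0.176
```

```bash
cat > f.py <<'E'
from h import *
from bench import ctrl
import sys
o=ctrl.get_obs();p=o['eef_pos'];r=q2R(o['eef_rot'])
print(o['time_s'],p,r.as_matrix().round(4),o['wrist_force'],o['opening'],o['q'].round(3),o['dq'].round(3))
g=p+r.apply([0,0,PZ]); d=r.apply(np.array([0,1,1])/2**.5)
print('tip',g+.139*d,'dir',d)
for n in("side","top"):
    c=ctrl.camera(n)['color'].copy()
    off=np.array([240,220] if n=='side' else [330,170])
    c=c[off[1]:off[1]+200,off[0]:off[0]+200]
    c=cv2.resize(c,None,fx=3,fy=3,interpolation=cv2.INTER_CUBIC)
    for x in(.044,.139):
        q=(proj(n,g+d*x)[0]-off+.5)*3-.5;print(n,q);cv2.circle(c,tuple(int(v) for v in q.round()),2,(0,0,255),-1)
    cv2.imwrite(f'pics/{n}{sys.argv[1]}.png',c)
E
python3 f.py 10
```

```text
15.7 [ 0.40583241 -0.1924937   0.2103677 ] [[ 3.270e-01  6.745e-01  6.619e-01]
 [ 9.450e-01 -2.336e-01 -2.289e-01]
 [ 2.000e-04  7.004e-01 -7.138e-01]] [ 0.42050261  0.33210701 -0.77386271] 0.17590145475306235 [-0.948 -0.329  2.45   0.917  0.534 -2.881] [ 0.001  0.004 -0.006  0.019 -0.006 -0.024]
tip [ 0.57285966 -0.25028789  0.17057613] dir [ 0.94496867 -0.32702326 -0.00948674]
side [190.54598694 124.68580684]
side [352.08649628 175.03822159]
top [282.98021222 249.69464082]
top [337.01775718  90.64633137]
```

View pics/side10.png

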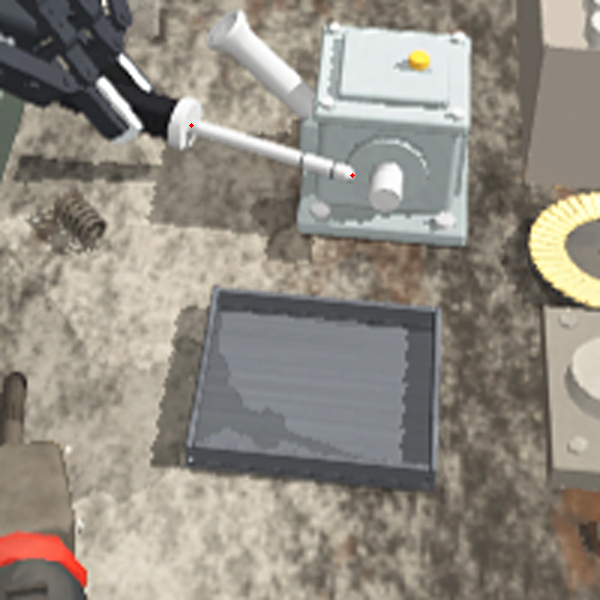

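View pics/top10.png

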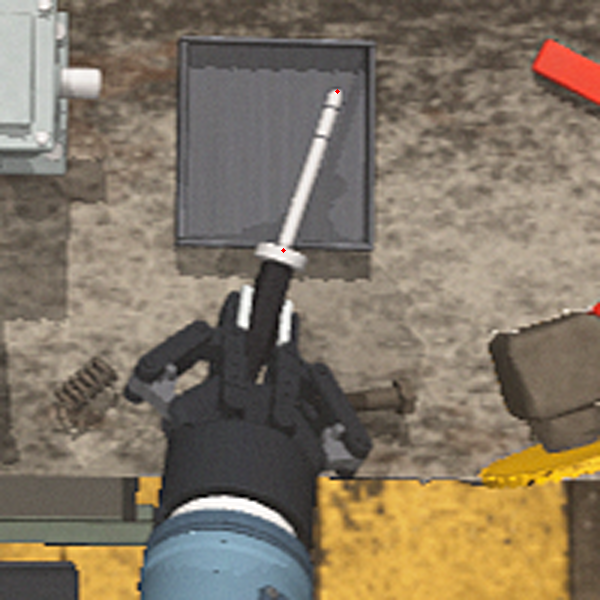

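>>> move_arm(
  rows="0 0 0 -0.6 0 0 0; 0 0 0 0 0 0 0; 0 0 0 0 0 0 0; 0 0 0 0 0 0 0; 0 0 0 0 0 0 0; 0 0 0 0 0 0 0; 0 0 0 0 0 0 0; 0 0 0 0 0 0 0",
)

```text
time_s: 16.6
eef_pos: [0.4051, -0.192, 0.2091]
eef_rot: [0.312, 0.753, 0.535, 0.223]
wrist_force: [-0.0, -0.7, -1.8]
opening: 0.175
```

```bash
python3 f.py 11; python3 - <<'E'
import cv2,numpy as np
cv2.imwrite('pics/b11.png',np.hstack([cv2.imread(f'pics/{n}11.png')[:400,100:500] for n in('side','top')]))
from bench import ctrl
cv2.imwrite('pics/full11.png',ctrl.camera('side')['color'])
E
```

```text
16.6 [ 0.40514279 -0.19204484  0.20907971] [[ 0.3278  0.6673  0.6688]
 [ 0.9448 -0.2325 -0.2311]
 [ 0.0013  0.7076 -0.7066]] [-0.01106724 -0.70741132 -1.80557117] 0.17484411165934136 [-0.953 -0.33   2.458  0.949  0.531 -2.914] [ 0.002 -0.001  0.001  0.001  0.    -0.   ]
tip [ 0.57251269 -0.25006097  0.17109178] dir [ 9.44751523e-01 -3.27786610e-01  7.06254514e-04]
side [190.00730908 124.95511762]
side [351.51191206 173.96555005]
top [282.27026913 250.31600857]
top [336.85200963  91.11022808]
```

View pics/b11.png

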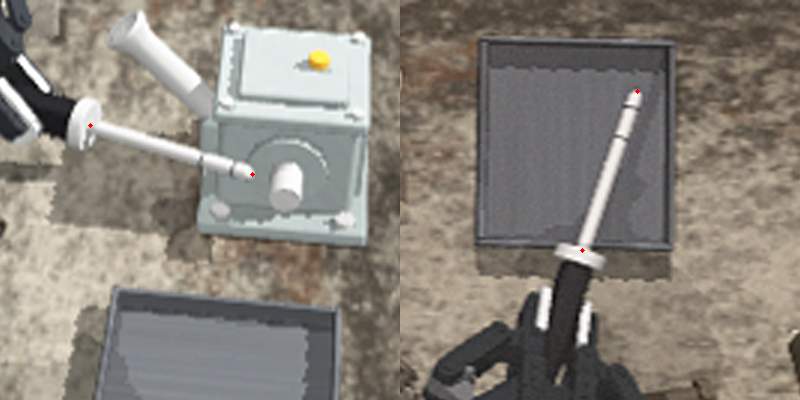

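View pics/full11.png

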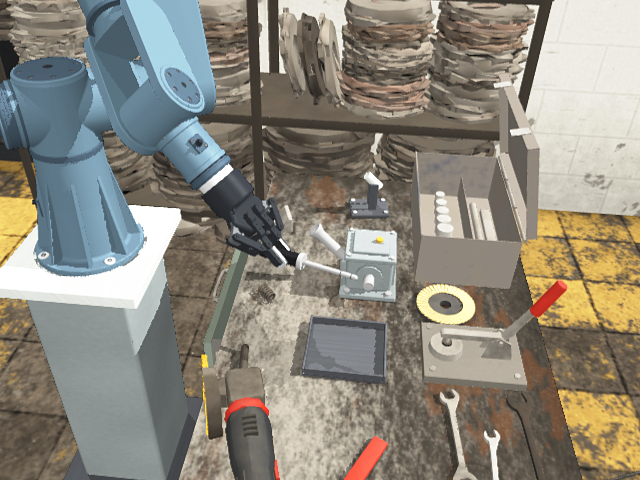

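```bash
python3 -c "
from bench import ctrl
print(ctrl.hand_in())"
```

```text
the job is handed in; nothing more can be done
None
```

I took the gauge rod from its holder, pushed it into the guide tube until the collar stopped on the mouth, and drew it fully out. I handed the job in at about 17 s, with the rod held level over the drip tray.

- **Insertion:** at the stop the push was about 25 N along the axis, with no further travel, and the side view showed no gap at the rim. My model put the stop 1.4 mm further on, which is within the 2 mm camera calibration.
- **Withdrawal:** the rod came out to about 13 cm from the stop, against the 9.5 cm needed. Both pictures showed the tip clear of the mouth.
- **Final pose:** by the model, the rod is within 0.1° of level. The tip is at (0.573, -0.250, 0.171) m, about 1 cm from the tray's centre and 17 cm above the bench. In both pictures the rod matched the model to about 1 mm, which limits the tilt check to about 0.5°.
- **Steadiness:** joint speeds were about zero, the wrist force was under 2 N, and the gripper opening was unchanged.
- **Things to leave alone:** nothing I did went near the V-block, spring or bolt. I did not compare their positions before and after.

No check failed.

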